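Sweep brass rings through the gate of a sorting board

TASK

On the goldsmith's bench, sweep the three loose brass rings across the sorting board with the fingertips, one at a time, through the narrow gate in its fence so that each drops into the slot behind it. Only push the rings along the deck: do not pick up or lift any. Leave the steel block and the small jar that stand on the board, and the hammer and the burr holder beside it, where they are.

Things in the scene. Friction and masses are not known exactly. Their poses are not given: they have to be found in the camera images.
- board: fixed wooden sorting board, white deck, 316 x 200 mm, deck top 70 mm above the bench. Origin: on the bench, mid-width; own x runs along the sweep to the gate and points to world +y, turned up to 25 deg. Deck: own x -160 to +80 mm, own y +-100 mm, edged inside by aluminium rails 4 mm thick, 14 mm high: both sides, the back, and at x +76 to +80 the front fence with the gate gap
- gate (a point): middle of the gate at deck height, on the outer face of the 4 mm thick fence, where the deck ends in a sharp drop (board's own x = 80 mm, y = 0). The gate is a gap 40 mm wide (own y -20 to +20 mm). A ring whose centre is pushed about 5 mm past this edge tips into the slot. Axes as the board's
- slot (a point): centre of the floor of the slot behind the gate: an open-topped square pocket, 60 x 60 mm, 64 mm deep below the deck (board's own x +80 to +140 mm, y -30 to +30 mm), floor 6 mm above the bench; the wood round it is level with the deck
- ring0: one of three identical flat brass rings, outside diameter 30 mm, hole 16 mm, 12 mm high, about 50 g, lying flat on the deck of the sorting board. Origin: centre of its underside; z up along its axis
- ring1: one of three identical flat brass rings, outside diameter 30 mm, hole 16 mm, 12 mm high, about 50 g, lying flat on the deck of the sorting board. Origin: centre of its underside; z up along its axis
- ring2: one of three identical flat brass rings, outside diameter 30 mm, hole 16 mm, 12 mm high, about 50 g, lying flat on the deck of the sorting board. Origin: centre of its underside; z up along its axis
- block: loose steel block, 26 mm cube, 130 g, standing on the deck in one corner beside the gate (about 70 mm off the gate's middle line, on either side). Origin: centre of its underside. To be left alone
- jar: small closed glass jar with a black cap, 26 mm diameter, 42 mm high, 50 g, standing on the deck in the other corner beside the gate. Origin: centre of its underside. To be left alone
- hammer: hammer lying on the bench to the left of the board, about 260 mm long and 26 mm high, handle to its own -x. To be left alone
- burrs: round wooden holder with upright steel burrs, 76 mm diameter, about 100 mm high with the burrs, standing on the bench to the right of the board. Origin: centre of its underside. To be left alone

How it is judged:
By the outcome, as a careful person would: the job done as asked, in the order asked, and still so for the second after the job is handed in, with the robot touching nothing.
It also fails if it takes over 61 s, if anything falls off the work surface, if the arm or the gripper's body presses on something with over 40 N, if the wrist force passes 120 N, or if a joint passes its speed limit or range.

ROBOT

A 6-joint arm with a two-finger parallel gripper is mounted at the origin on the work surface. World frame = base frame: x ahead of the robot, y to its left, z up, the work surface at z = 0. Lengths are in m, angles in rad, forces in N, time in s.
With the tool pointing down it reaches from about 0.35 to 0.975 m from the base axis. Payload 4.9 kg.
Tool frame: the origin (TCP) lies midway between the tips of the shut fingers; the grasp point (between the pads) lies 19 mm behind it; z points along the fingers, y is the line along which they close (so a half turn about z gives the same grasp; the last joint's range is limited). The gripper opens to 85 mm and grips with 20 to 120 N. Pads are 22 mm wide; open, the fingers measure 114 mm over their backs; the gripper's body (76 mm by 85 mm) begins 54 mm behind the grasp point. The pads swing forward as they close: fully open they stand 13 mm farther back than shut.
Start: joints at [-1.331, 0.053, 1.613, -0, 1.476, -0.119], TCP at [0.219, -0.585, 0.231] pointing down, gripper open.
Joint ranges: [-3.01, 3.01], [-1.01, 2.22], [0.06, 2.58], [-1.02, 4.17], [0.09, 2.62], [-3.14, 3.14]. Speed limits (rad/s): [2.57, 2.57, 3.14, 3.14, 3.14, 3.14].

INTERFACE

Orientations are given as a rotation vector (axis times angle).
In Python, from station import ctrl gives the robot as it stands. The module is installed in compiled form; this text tells all that it offers.
- The arm moves only by the shell command python3 -m handwheel 'ROWS' [OPENING] [FORCE]. ROWS is JSON, a list of rows, each a list of 2 entries, a list of its own where there are three numbers: the shift along the tool's x, y, z in cm, then the turn, a rotation vector about the tool's x, y, z in rad. In form: [[[tx, ty, tz], [ax, ay, az]], ...]. A call has 1 to 5 rows; each row is the pose to reach, as a shift and turn from the pose commanded when the call began, along the tool's axes at that moment; what a row does not reach only later rows make up. A row lasts 1/8 s, in which the tool goes at most 62.5 mm and 10.7 degrees, less where a joint would pass 70% of its speed; a pose out of reach is approached as far as the arm can. A call with a gripper value outside its range is refused whole. OPENING is the gripper's target within -1 to 1 (shut at 1, half-way at 0, fully open at -1), set as the call begins (- or left out, the last holds). The fingers move at their own pace and stop on an object; FORCE is the grip in N (left out, the last holds). Time passes only in rows, so rows that repeat a pose let the fingers close. It gives the time, the measured TCP pose, the force, the opening and the grip force at its end, in the units of the state.
- ctrl.get_obs(): the state, without advancing time (a new reading comes with each control period).
- ctrl.get_image(name): name is "scene" or "top" or "wrist"; returns the picture (384x512x3 uint8, blue, green, red); there is no depth.
- ctrl.calibration(name): a dict with "fx", "fy", "cx", "cy" (pixels), "R" (3x3) and "t" (3): a world point X has camera coordinates R X + t. Camera axes: x right, y down, z forward; pixel columns grow to the right and rows downward; lengths in m; the calibration is good to about 2 mm. The wrist camera is an equidistant fisheye: a pixel r from the principal point sees the ray r / f radians off the axis. A picture is of the moment at which its call begins: read the wrist's pose just before it. calibration takes no time and is no camera call; for the wrist camera it gives the pose at the moment of the call.
- ctrl.finish_job(): hands the job in; it is judged then, once.
Trained networks look in the newest picture that a camera, given by its name, has taken for a name from the list of things; names that differ only in an ending like _2 or _b are one class to them, and where a whole thing is asked for, a point or a joint stands for the part that bears it (a point fixed in the world has none). Each returns a list of dicts, best first, with "score" (0 to 1); they miss things now and then, are a little off and sometimes report something else, mostly with a low value. They report only what shows in the picture. A call takes as long as a camera call.
- ctrl.look_for(camera, query): "position" ([column, row] in pixels, amid what is visible of it).
- ctrl.landmark_of(camera, query): "position" ([column, row] in pixels: a listed point, or the origin of a listed thing).
The state is a dict: "t": time; "q": joint angles; "dq": joint speeds; "effort": joint torques, N m; "tool_pos": TCP position; "tool_rot": TCP orientation; "contact_force": force on the tool from outside, world axes, zero at the start; "wrist_torque": the same for the moment, N m; "opening": finger opening in m; "grip_force": force on a finger pad.
Only numpy, scipy, OpenCV 4.12 (cv2) and the standard library are available. Lean on these libraries where they do the work, as an engineer would, in place of code of your own. Each camera call takes 0.05 s, during which the arm holds its last target. There are 200 camera calls.

## Working session

There is one attempt and no reset: what is moved stays moved. The work goes in short steps, Python scripts to look and compute and a shell command to move; the robot and the scene stay as the last step left them, time stands still between calls to the robot, and variables do not carry over. Pictures are saved under pics/ and viewed, at most 10 in all, crops included, and the job is handed in when it is done.

```bash
mkdir -p pics; cat > h.py <<'E'
import numpy as np, cv2, json
from station import ctrl
from scipy.spatial.transform import Rotation as Rn
def px2w(cal,p,z):
    d=np.array([(p[0]-cal["cx"])/cal["fx"],(p[1]-cal["cy"])/cal["fy"],1.0])
    R=np.array(cal["R"]);t=np.array(cal["t"]);c=-R.T@t;d=R.T@d
    return c+d*(z-c[2])/d[2]
E
python3 - <<'E'
from h import *
o=ctrl.get_obs();print(o["t"],o["tool_pos"],o["tool_rot"],o["opening"])
ims=[]
for n in("top","scene"):
    im=ctrl.get_image(n);cv2.imwrite(f"pics/{n}0.png",im)
    c=ctrl.calibration(n);print(n,-np.array(c["R"]).T@c["t"])
    for q,z in(("gate",.07),("slot",.006),("board",0),("ring0",.07),("block",.07),("jar",.07),("hammer",0),("burrs",0)):
        for r in ctrl.landmark_of(n,q)[:4]:
            print(n,q,np.round(r["score"],2),np.round(r["position"],1),np.round(px2w(c,r["position"],z),4))
E
```

```text
0.0 [ 0.21929297 -0.58461587  0.23008887] [-3.08923795e+00 -5.60185160e-01  2.29861025e-04] 0.08558495646254247
top [0.40513734 0.01905428 1.21887015]
top gate 0.67 [264.4 220.2] [ 0.4735 -0.006   0.07  ]
top slot 0.73 [265.  230.5] [ 0.443  -0.0085  0.006 ]
top slot 0.63 [258.7 178.9] [0.6178 0.0084 0.006 ]
top board 0.8 [258.7 194.9] [0.5637 0.0096 0.    ]
top ring0 0.59 [275.7 183.7] [ 0.5897 -0.0453  0.07  ]
top ring0 0.53 [256.6 180.6] [0.6012 0.0159 0.07  ]
top block 0.42 [243.1 215.1] [0.4911 0.0612 0.07  ]
top jar 0.64 [283.9 204. ] [ 0.5236 -0.0694  0.07  ]
top hammer 0.97 [151.1 231.3] [0.4491 0.3723 0.    ]
top hammer 0.69 [377.4 188.1] [ 0.578  -0.3947  0.    ]
top burrs 0.91 [375.8 183.5] [ 0.5939 -0.3904  0.    ]
scene [ 0.97300705 -0.27602626  0.86441586]
scene gate 0.66 [224.5 166.7] [ 0.473  -0.0046  0.07  ]
scene slot 0.86 [219.8 171.4] [ 0.439  -0.0019  0.006 ]
scene board 0.68 [247.6 198.2] [0.5494 0.0158 0.    ]
scene ring0 0.6 [239.7 205.1] [ 0.5891 -0.0344  0.07  ]
scene ring0 0.55 [260.  199.8] [0.6041 0.0147 0.07  ]
scene ring0 0.47 [269.9 178.4] [0.5667 0.0712 0.07  ]
scene block 0.65 [252.6 159.8] [0.4948 0.0676 0.07  ]
scene jar 0.51 [210.7 192.7] [ 0.5205 -0.0742  0.07  ]
scene hammer 0.58 [326.2 121.2] [0.4563 0.3657 0.    ]
scene burrs 0.7 [109.1 297.8] [ 0.5931 -0.3924  0.    ]
```

```bash
python3 - <<'E'
import cv2,numpy as np
a=cv2.imread("pics/top0.png")[150:250,200:340];a=cv2.resize(a,(800,571),interpolation=cv2.INTER_CUBIC)
cv2.imwrite("pics/topc.png",a)
a=cv2.imread("pics/scene0.png");cv2.imwrite("pics/scenec.png",cv2.resize(a,(800,600)))
E
```

```text
(no output)
```

View pics/topc.png

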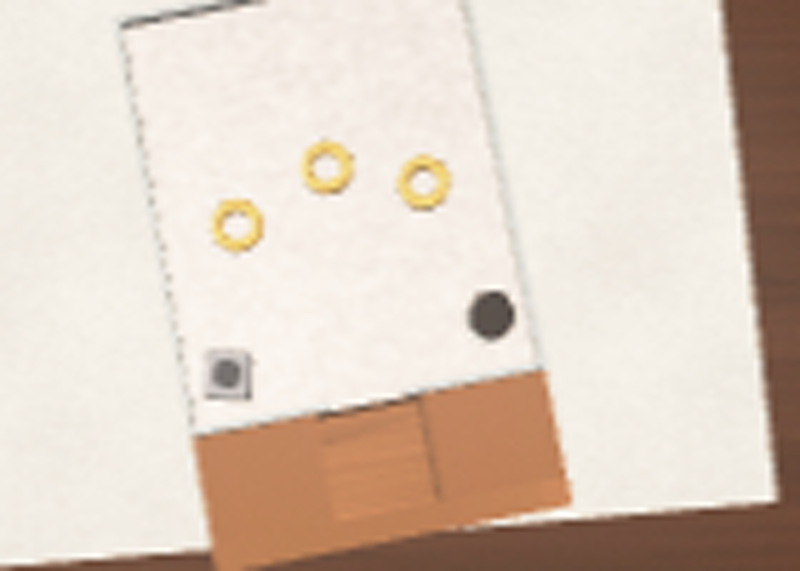

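View pics/scenec.png

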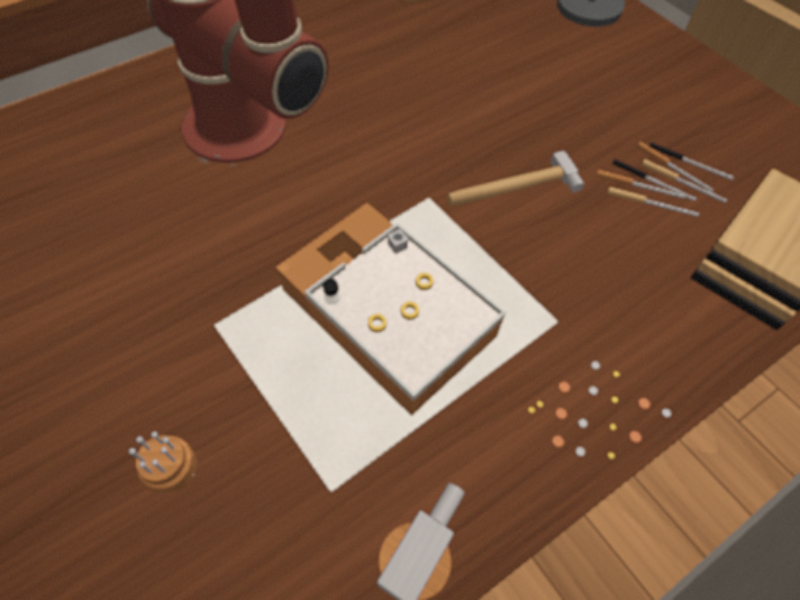

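The top crop shows three rings at about (238,225), (326,167) and (424,182), the block at (228,373), the jar at (491,315), the gate gap at about (318–420, 405), and the slot below it. So the sweep actually runs toward the robot (world −x), not +y as the text says, and I'll go by the images.

```bash
cat >> h.py <<'E'
def rings(im,n,z=.082):
    hsv=cv2.cvtColor(im,cv2.COLOR_BGR2HSV)
    c=ctrl.calibration(n)
    m=cv2.inRange(hsv,(18,90,120),(35,255,255));m=cv2.morphologyEx(m,cv2.MORPH_CLOSE,np.ones((3,3)))
    out=[]
    for k in cv2.findContours(m,cv2.RETR_EXTERNAL,cv2.CHAIN_APPROX_NONE)[0]:
        if len(k)<5: continue
        (x,y),r=cv2.minEnclosingCircle(k);w=px2w(c,(x,y),z)
        if abs(w[0]-.55)<.2 and abs(w[1])<.15: out.append((w[:2],(x,y),r))
    return out
E
python3 - <<'E'
from h import *
c=ctrl.calibration("top")
im=cv2.imread("pics/top0.png")
f=lambda u,v:px2w(c,(200+u/5.714-.4,150+v/5.71-.4),.07)[:2]
A=f(195,435);B=f(545,370);C=f(216,571);D=f(571,503);G=(f(318,414)+f(421,396))/2
print(A,B,np.linalg.norm(A-B),C,D,np.linalg.norm(C-D),"gate",G)
e=(A-B);yaw=np.arctan2(e[1],e[0])  # from jar side to block side
for nm,p in(("AB",A-B),("DC",C-D),("AC",C-A),("BD",D-B)): print(nm,np.degrees(np.arctan2(p[1],p[0])),np.linalg.norm(p))
print("mid",(A+B)/2)
for n in("top","scene"):
  for w,p,r in rings(cv2.imread(f"pics/{n}0.png"),n,.076): print(n,np.round(w,4),np.round(p,1),round(r,2))
R=Rn.from_rotvec(ctrl.get_obs()["tool_rot"]).as_matrix();print(R.round(3))
E
```

```text
[0.45807078 0.09134806] [ 0.48967028 -0.10347087] 0.1973649987505893 [0.38360297 0.0808241 ] [ 0.41614037 -0.11499346] 0.19850239142216822 gate [ 0.47246091 -0.00554724]
AB 99.21310139682882 0.1973649987505893
DC 99.43417379922221 0.19850239142216822
AC -171.95609898293344 0.0752077655828755
BD -171.09382664771402 0.07442726704920784
mid [ 0.47387053 -0.0060614 ]
top [0.5745 0.0658] [241.1 188.9] 4.42
top [ 0.596  -0.0381] [273.5 181.5] 4.53
top [0.6054 0.0161] [256.5 179. ] 4.27
scene [ 0.5958 -0.035 ] [241. 206.] 5.83
scene [0.6059 0.0188] [261.9 198.3] 5.6
scene [0.5741 0.0694] [271.2 179.4] 5.43
[[ 0.936  0.351  0.   ]
 [ 0.351 -0.936 -0.   ]
 [-0.     0.    -1.   ]]
```

```bash
python3 -m handwheel '[[[5,-3.4,0],[0,0,0]],[[10,-6.9,0],[0,0,0]],[[15,-10.3,0],[0,0,0]],[[20,-13.7,0],[0,0,0]],[[25,-17.2,0],[0,0,0]]]' 0.62 20 && python3 -m handwheel '[[[5,-3.4,0],[0,0,0]],[[10,-6.9,0],[0,0,0]],[[15,-10.3,0],[0,0,0]],[[20,-13.7,0],[0,0,0.1]],[[25,-17.2,0],[0,0,0.196]]]'; python3 - <<'E'
from h import *
o=ctrl.get_obs();print(o["t"],o["tool_pos"],o["opening"])
R=Rn.from_rotvec(o["tool_rot"]).as_matrix();print(np.degrees(np.arctan2(R[1,0],R[0,0])))
print("to go tool cm",100*R.T@(np.array([.643,.022,.23])-o["tool_pos"]))
E
```

```text
t: 1.52
tool_pos: [0.394, -0.3347, 0.2316]
tool_rot: [3.091, 0.56, 0.001]
contact_force: [0.1, 0.5, -0.2]
opening: 0.0162
grip_force: 0.0
t: 2.15
tool_pos: [0.5679, -0.0857, 0.2317]
tool_rot: [3.131, 0.251, 0.001]
contact_force: [0.8, -0.4, -0.6]
opening: 0.0164
grip_force: 0.0
2.15 [ 0.56785854 -0.08573595  0.23166985] 0.016403820953283934
9.151874529726216
to go tool cm [ 9.13191433 -9.44141271  0.16874601]
```

```bash
cat >> h.py <<'E'
YAW=np.radians(-170.7);G=np.array([.473,-.0058])
bx=np.array([np.cos(YAW),np.sin(YAW)]);by=np.array([-bx[1],bx[0]])
def tob(w): d=np.asarray(w)[:2]-G; return np.array([80+1000*d@bx,1000*d@by])
def state():
    o=ctrl.get_obs();R=Rn.from_rotvec(o["tool_rot"]).as_matrix()
    h=np.degrees(np.arctan2(-R[1,0],-R[0,0])-YAW);h=(h+180)%360-180
    print("t",round(o["t"],2),"tcp board mm",tob(o["tool_pos"]).round(1),"z",round(o["tool_pos"][2],4),"heading",round(h,1),"F",np.round(o["contact_force"],1),"op",round(o["opening"],4));return o
def wrist(name):
    c=ctrl.calibration("wrist");im=ctrl.get_image("wrist");cv2.imwrite(f"pics/{name}.png",im);return im,c
def wpx(c,p,z):
    u=(np.array(p)-[c["cx"],c["cy"]])/[c["fx"],c["fy"]];r=np.linalg.norm(u)
    d=np.array([*(u/max(r,1e-9)*np.sin(r)),np.cos(r)])
    R=np.array(c["R"]);o=-R.T@c["t"];d=R.T@d
    return o+d*(z-o[2])/d[2]
def wrings(im,c,z=.076):
    m=cv2.inRange(cv2.cvtColor(im,cv2.COLOR_BGR2HSV),(16,80,90),(36,255,255));m=cv2.morphologyEx(m,cv2.MORPH_CLOSE,np.ones((3,3)))
    for k in cv2.findContours(m,cv2.RETR_EXTERNAL,cv2.CHAIN_APPROX_NONE)[0]:
        if cv2.contourArea(k)<60: continue
        (x,y),r=cv2.minEnclosingCircle(k);print("ring? px",round(x),round(y),round(r),"board",tob(wpx(c,(x,y),z)).round(1))
E
python3 -m handwheel '[[[4,-4,0],[0,0,0]],[[8,-8,0],[0,0,0]],[[9.1,-9.4,0],[0,0,0]],[[9.1,-9.4,0],[0,0,0]]]'; python3 - <<'E'
from h import *
state();im,c=wrist("w1");wrings(im,c)
for q,z in(("gate",.07),("slot",.006),("jar",.07),("block",.07)):
    for r in ctrl.landmark_of("wrist",q)[:2]: print(q,round(r["score"],2),np.round(r["position"]),tob(wpx(c,r["position"],z)).round(1))
E
```

```text
t: 2.65
tool_pos: [0.6414, 0.0205, 0.231]
tool_rot: [3.131, 0.258, -0.001]
contact_force: [-0.4, -1.2, 0.5]
opening: 0.0163
grip_force: 0.0
t 2.65 tcp board mm [-90.4   1.2] z 0.231 heading 0.1 F [-0.4 -1.2  0.5] op 0.0163
ring? px 86 278 12 board [  45.9 -228.1]
ring? px 31 246 38 board [   6.7 -319.2]
ring? px 205 230 14 board [-29.8 -56.1]
ring? px 303 227 14 board [-34.7  50.9]
ring? px 255 211 14 board [-53.2  -0.9]
gate 0.74 [253. 304.] [73.4 -3.6]
gate 0.54 [256. 208.] [-54.8   0.2]
slot 0.83 [257. 296.] [107.3   0.2]
```

View pics/w1.png

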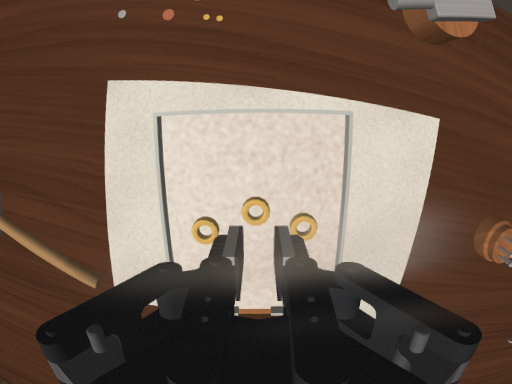

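```bash
python3 - <<'E'
from h import *
c=ctrl.calibration("wrist")
for p,z in(((163,200),.084),((346.5,200),.084),((237,311),.084),((271,311),.084)): print(p,tob(wpx(c,p,z)).round(1))
E
python3 -m handwheel '[[[0,-0.1,5],[0,0,0]],[[0,-0.2,10],[0,0,0]],[[0,-0.2,13.5],[0,0,0]],[[0,-0.2,15.5],[0,0,0]],[[0,-0.2,15.6],[0,0,0]]]'; python3 - <<'E'
from h import *
state()
E
```

```text
(163, 200) [-66.5 -96.7]
(346.5, 200) [-66.5  96.9]
(237, 311) [ 74.9 -21.9]
(271, 311) [74.8 19.4]
t: 3.52
tool_pos: [0.6401, 0.0214, 0.0741]
tool_rot: [-3.131, -0.254, 0.004]
contact_force: [-0.5, 1.0, 0.1]
opening: 0.0162
grip_force: 0.0
t 3.52 tcp board mm [-89.3   0.1] z 0.0741 heading -0.0 F [-0.5  1.   0.1] op 0.0162
```

```bash
python3 -m handwheel '[[[-1.2,0,0],[0,0,0]],[[-2.4,0,0],[0,0,0]],[[-3.6,0,0],[0,0,0]],[[-4.8,0,0],[0,0,0]],[[-6,0,0],[0,0,0]]]' && python3 -m handwheel '[[[-1.2,0,0],[0,0,0]],[[-2.4,0,0],[0,0,0]],[[-3.6,0,0],[0,0,0]],[[-4.8,0,0],[0,0,0]],[[-6,0,0],[0,0,0]]]' >/dev/null; python3 - <<'E'
from h import *
state();im,c=wrist("w2");wrings(im,c)
im=ctrl.get_image("scene")
for w,p,r in rings(im,"scene",.076): print(tob(w).round(1),p)
E
```

```text
t: 4.15
tool_pos: [0.5811, 0.0121, 0.0756]
tool_rot: [3.131, 0.255, 0.001]
contact_force: [0.3, -0.7, 0.4]
opening: 0.0162
grip_force: 0.2
t 4.78 tcp board mm [30.5 -0.2] z 0.0753 heading 0.0 F [0.6 0.2 0. ] op 0.0162
ring? px 257 280 27 board [54.3  0.4]
ring? px 4 258 9 board [  55.6 -189.4]
ring? px 143 128 30 board [-29.3 -56.7]
ring? px 360 118 31 board [-34.2  50.7]
[-36.5  48.6] (241.0, 206.0)
[-32.  -57.9] (271.20587158203125, 179.44117736816406)
```

```bash
python3 -m handwheel '[[[-0.8,0,0],[0,0,0]],[[-1.6,0,0],[0,0,0]],[[-2.4,0,0],[0,0,0]],[[-3.0,0,0],[0,0,0]],[[-3.35,0,0],[0,0,0]]]' && python3 -m handwheel '[[[0,0,0],[0,0,0]],[[0,0,0],[0,0,0]]]' >/dev/null; python3 - <<'E'
from h import *
state();im,c=wrist("w3");wrings(im,c)
E
```

```text
t: 5.5
tool_pos: [0.4891, -0.003, 0.0752]
tool_rot: [-3.131, -0.255, 0.0]
contact_force: [0.7, -0.2, 0.1]
opening: 0.016
grip_force: 0.0
t 5.75 tcp board mm [63.1 -0.1] z 0.0753 heading 0.0 F [ 0.2 -0.5  0.2] op 0.0164
ring? px 258 272 17 board [81.5  0.7]
ring? px 143 62 31 board [-30.1 -56.2]
ring? px 360 52 31 board [-35.   50.6]
```

View pics/w3.png

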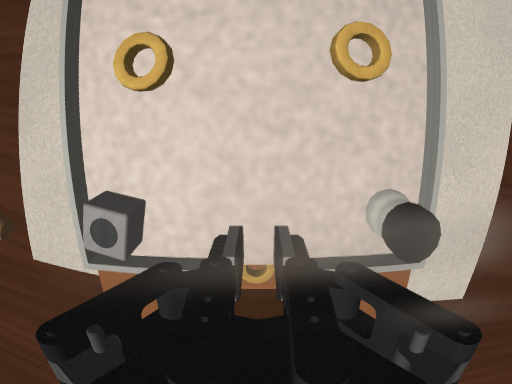

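The rings at (143,62) and (360,52) are still in place, and the block at (113,225) and jar at (405,225) are untouched. The first ring shows small and deep at (258,272), in the slot. Next I go behind the right-hand ring with heading −22°.

```bash
python3 -m handwheel '[[[0.5,0,-3],[0,0,0]],[[3,1.5,-5],[0,0,0.1]],[[7,3.5,-5],[0,0,0.22]],[[10.5,5.5,-5],[0,0,0.34]],[[12.7,6.25,-5],[0,0,0.384]]]' >/dev/null && python3 -m handwheel '[[[0,0,0],[0,0,0]],[[0,0,2],[0,0,0]],[[0,0,4.5],[0,0,0]],[[0,0,5],[0,0,0]],[[0,0,5.05],[0,0,0]]]'; python3 - <<'E'
from h import *
state();im,c=wrist("w4");wrings(im,c)
E
```

```text
t: 7.05
tool_pos: [0.624, -0.0437, 0.074]
tool_rot: [-3.122, 0.346, 0.003]
contact_force: [-0.4, 0.5, 0.3]
opening: 0.0159
grip_force: 0.0
t 7.05 tcp board mm [-62.9  61.8] z 0.074 heading -22.0 F [-0.4  0.5  0.3] op 0.0159
ring? px 20 370 23 board [  -1.6 -229.5]
ring? px 256 291 27 board [-35.   50.7]
```

```bash
python3 -m handwheel '[[[-0.7,0,0],[0,0,0]],[[-1.7,-0.25,0],[0,0,0]],[[-2.7,-0.5,0],[0,0,0]],[[-3.7,-0.75,0],[0,0,0]],[[-4.7,-1,0],[0,0,0]]]' >/dev/null && python3 -m handwheel '[[[-0.9,-0.22,0],[0,0,0]],[[-1.8,-0.45,0],[0,0,0]],[[-2.7,-0.67,0],[0,0,0]],[[-3.6,-0.9,0],[0,0,0]],[[-4.4,-1.1,0],[0,0,0]]]' >/dev/null; python3 - <<'E'
from h import *
state();im,c=wrist("w5");wrings(im,c)
E
```

```text
t 8.35 tcp board mm [13.2  8.4] z 0.0748 heading -22.0 F [-0.3 -0.7  0.6] op 0.0163
ring? px 17 332 20 board [  28.  -227.2]
ring? px 257 280 27 board [35.2  0.2]
ring? px 116 214 27 board [-29.7 -57.5]
```

```bash
python3 -m handwheel '[[[0.02,-0.2,0],[0,0,-0.1]],[[0.03,-0.4,0],[0,0,-0.19]],[[0,-0.65,0],[0,0,-0.29]],[[-0.07,-0.87,0],[0,0,-0.384]],[[-0.07,-0.87,0],[0,0,-0.384]]]' >/dev/null && python3 -m handwheel '[[[-0.8,0,0],[0,0,0]],[[-1.6,0,0],[0,0,0]],[[-2.4,0,0],[0,0,0]]]' >/dev/null; python3 - <<'E'
from h import *
state();im,c=wrist("w6");wrings(im,c)
E
```

```text
t 9.4 tcp board mm [34.8  0.4] z 0.0747 heading -0.0 F [0.2 0.  0. ] op 0.0161
ring? px 258 283 29 board [60.3  1.2]
ring? px 141 119 30 board [-29.8 -56.9]
```

```bash
python3 -m handwheel '[[[-0.8,-0.03,0],[0,0,0]],[[-1.6,-0.06,0],[0,0,0]],[[-2.4,-0.06,0],[0,0,0]],[[-2.9,-0.06,0],[0,0,0]],[[-2.95,-0.06,0],[0,0,0]]]' >/dev/null && python3 -m handwheel '[[[0,0,0],[0,0,0]],[[0,0,0],[0,0,0]]]' >/dev/null; python3 - <<'E'
from h import *
state();im,c=wrist("w7");wrings(im,c);
cv2.imwrite("pics/w7c.png",cv2.resize(im[200:320,160:350],None,fx=4,fy=4))
E
```

```text
t 10.32 tcp board mm [63.4 -0.1] z 0.0749 heading 0.0 F [ 0.7  0.7 -0.6] op 0.0163
ring? px 258 272 17 board [81.5  0.8]
ring? px 142 61 31 board [-30.4 -56.3]
```

View pics/w7c.png

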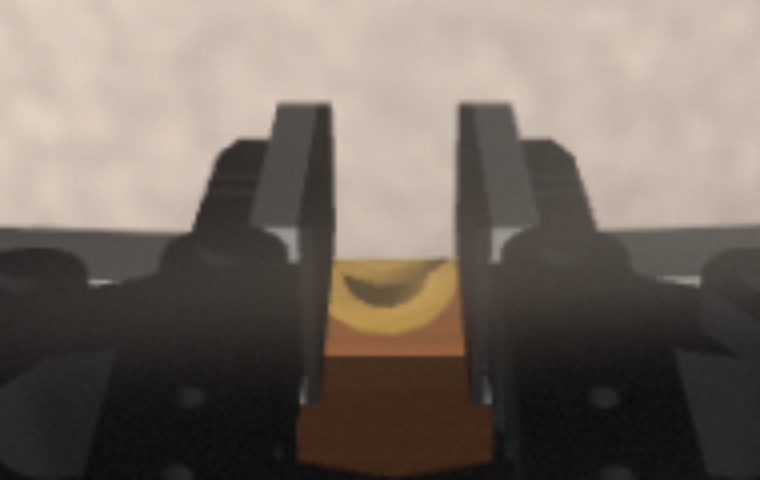

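The crop shows ring 2 at about (390,285), below the deck edge and down in the slot. Now the left-hand ring, with heading +15°.

```bash
python3 -m handwheel '[[[0.5,0,-3],[0,0,0]],[[3,-1.5,-5],[0,0,-0.08]],[[7,-3.5,-5],[0,0,-0.16]],[[10.5,-5.5,-5],[0,0,-0.22]],[[12.35,-6.45,-5],[0,0,-0.262]]]' >/dev/null && python3 -m handwheel '[[[0,0,0],[0,0,0]],[[0,0,2],[0,0,0]],[[0,0,4.5],[0,0,0]],[[0,0,5],[0,0,0]],[[0,0,5.05],[0,0,0]]]'; python3 - <<'E'
from h import *
state();im,c=wrist("w8");wrings(im,c)
E
```

```text
t: 11.62
tool_pos: [0.5998, 0.0803, 0.0735]
tool_rot: [-3.071, -0.661, 0.002]
contact_force: [0.9, -0.3, 0.6]
opening: 0.0161
grip_force: 0.0
t 11.62 tcp board mm [-59.  -64.4] z 0.0735 heading 15.0 F [ 0.9 -0.3  0.6] op 0.0161
ring? px 258 290 27 board [-30.4 -56. ]
ring? px 18 277 28 board [  23.9 -225.3]
```

```bash
python3 -m handwheel '[[[-0.6,0,0],[0,0,0]],[[-1.6,0.27,0],[0,0,0]],[[-2.55,0.53,0],[0,0,0]],[[-3.5,0.8,0],[0,0,0]],[[-4.45,1.04,0],[0,0,0]]]' >/dev/null && python3 -m handwheel '[[[-0.02,-0.31,0],[0,0,-0.13]],[[-0.08,-0.62,0],[0,0,-0.262]],[[-0.08,-0.62,0],[0,0,-0.262]],[[-0.08,-0.62,0],[0,0,-0.262]]]' >/dev/null; python3 - <<'E'
from h import *
state();im,c=wrist("w9");wrings(im,c)
E
```

```text
t 12.8 tcp board mm [-17.1 -48.7] z 0.0743 heading 29.9 F [0.2 0.2 0.3] op 0.0164
ring? px 260 284 27 board [  5.  -34.3]
```

```bash
python3 -m handwheel '[[[-1,0.2,0],[0,0,0]],[[-2,0.5,0],[0,0,0]],[[-3,0.8,0],[0,0,0]],[[-4,1.1,0],[0,0,0]],[[-5,1.36,0],[0,0,0]]]' >/dev/null && python3 -m handwheel '[[[0,0,0],[0,0,0]]]' >/dev/null; python3 - <<'E'
from h import *
state();im,c=wrist("w10");wrings(im,c)
E
```

```text
t 13.6 tcp board mm [ 19.8 -11.5] z 0.0742 heading 30.0 F [ 0.5  0.3 -0.1] op 0.0162
ring? px 259 283 27 board [41.3  2. ]
```

```bash
python3 -m handwheel '[[[-0.06,0.44,0],[0,0,0.174]],[[-0.17,0.85,0],[0,0,0.35]],[[-0.3,1.2,0],[0,0,0.524]],[[-0.3,1.2,0],[0,0,0.524]],[[-0.3,1.2,0],[0,0,0.524]]]' >/dev/null && python3 -m handwheel '[[[-0.8,0,0],[0,0,0]],[[-1.6,0,0],[0,0,0]],[[-2,0,0],[0,0,0]],[[-2,0,0],[0,0,0]]]' >/dev/null; python3 - <<'E'
from h import *
state();im,c=wrist("w11");wrings(im,c)
E
```

```text
t 14.78 tcp board mm [36.3 -0.2] z 0.0743 heading 0.0 F [ 0.6  0.1 -1.3] op 0.0164
ring? px 257 282 28 board [61.3  0.3]
```

```bash
python3 -m handwheel '[[[-0.8,0,0],[0,0,0]],[[-1.6,0,0],[0,0,0]],[[-2.4,0,0],[0,0,0]],[[-2.75,0,0],[0,0,0]],[[-2.8,0,0],[0,0,0]]]' >/dev/null && python3 -m handwheel '[[[0,0,0],[0,0,0]],[[0,0,0],[0,0,0]],[[1.5,0,0],[0,0,0]],[[4,0,-4],[0,0,0]],[[8,0,-10],[0,0,0]]]' >/dev/null && python3 -m handwheel '[[[4,0,-4],[0,0,0]],[[9,0,-8],[0,0,0]],[[9,0,-8],[0,0,0]],[[9,0,-8],[0,0,0]]]' ; python3 - <<'E'
from h import *
state();im,c=wrist("w12");wrings(im,c)
t=ctrl.get_image("top");s=ctrl.get_image("scene")
a=cv2.resize(t[150:250,200:340],(560,400),interpolation=cv2.INTER_CUBIC)
b=cv2.resize(im[100:384,100:412],(312,284))
cv2.imwrite("pics/e1.png",a)
cv2.imwrite("pics/e2.png",cv2.resize(s[110:270,140:340],(750,600),interpolation=cv2.INTER_CUBIC))
E
```

```text
t: 16.58
tool_pos: [0.6508, 0.0238, 0.2451]
tool_rot: [-3.131, -0.256, 0.003]
contact_force: [-0.2, -0.6, -0.0]
opening: 0.016
grip_force: 0.0
t 16.57 tcp board mm [-100.2   -0.4] z 0.2451 heading 0.0 F [-0.2 -0.6 -0. ] op 0.016
ring? px 47 254 44 board [  15.4 -305.9]
```

View pics/e2.png

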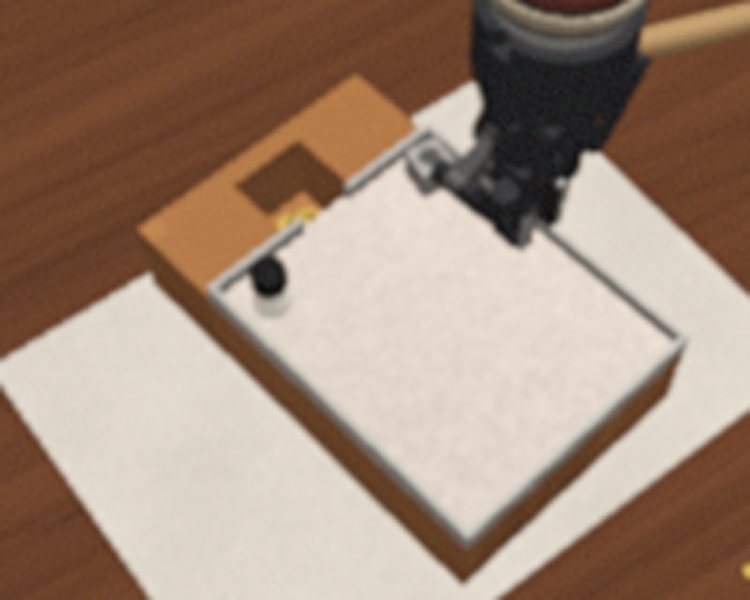

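View pics/w12.png

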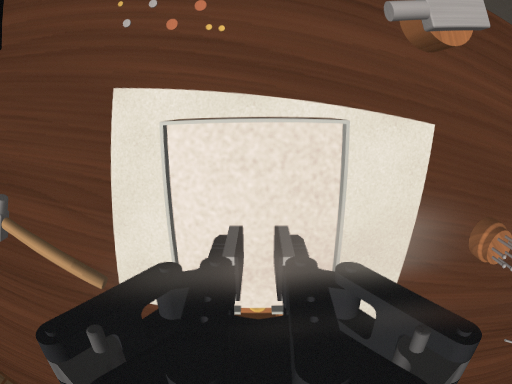

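The deck is clear, and the jar, block, hammer and burrs are all in place. One ring shows yellow near the gate edge at (298,215), so I'll look straight down into the slot.

```bash
python3 -m handwheel '[[[-5,0,-1],[0,0,0]],[[-10,0,-1],[0,0,0]],[[-15,0,-1],[0,0,0]],[[-20,0,-1],[0,0,0]],[[-20,0,-1],[0,0,0]]]' >/dev/null; python3 - <<'E'
from h import *
state();im,c=wrist("w13");wrings(im,c,.018)
cv2.imwrite("pics/w13c.png",cv2.resize(im[110:290,140:380],(800,600),interpolation=cv2.INTER_CUBIC))
E
```

```text
t 17.35 tcp board mm [102.6  -0.7] z 0.2545 heading -0.0 F [ 1.  -0.3  0.2] op 0.0163
ring? px 258 164 17 board [104.9  -0.3]
ring? px 72 155 15 board [  84.7 -276.2]
ring? px 30 128 36 board [  38.3 -359.5]
```

View pics/w13c.png

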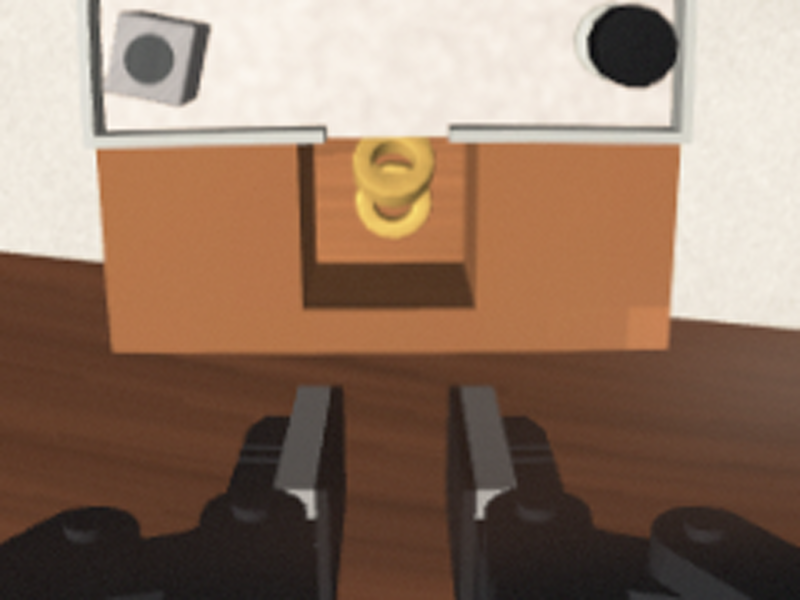

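The crop shows the rings stacked inside the slot at about (393,185). The top ring's apparent size puts it well below deck level. The block and jar still stand in their corners and the robot is clear of everything, so I'm handing in.

```bash
python3 -c "
from station import ctrl
print(ctrl.finish_job())"
```

```text
the job is handed in; nothing more can be done
None
```

I swept all three brass rings through the gate into the slot, one at a time and without lifting any, and handed the job in at about 17 s with the block, jar, hammer and burr holder left where they were.

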